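# Refit the spring-loaded rollers of the bench roller bed

### The job

Get the roller bed ready for feeding boards: pull every bench dog out of its socket and put it in the pine tray, and fit all the loose spring-loaded rollers, each pressed in against its spring, let down between the two side plates and released so that both axle ends sit in a facing pair of cups. With three rollers fill all three bays; with only two, use the two end bays and leave the middle one empty. Leave the tray and the other things on the worktop where they stand.

Things in the scene. Friction and masses are not known exactly. Their poses are not given: they have to be found in the camera images.
- roller_bed: Bench roller bed, fixed: plywood base 250 (x) x 200 (y) x 10 mm, with two upright aluminium side plates 16 mm thick along its x, inner faces at y = +74 and -74 mm. Three bays at x = -75, 0, +75 mm, each a facing pair of cups. At each bay's middle a square steel dog socket (22 mm inside, 30 outside, top at z = 45 mm) stands on the base. Origin: centre of the underside, z up.
- high_plate (a point): Middle of the top of the high side plate's inner face (bed y = +74 mm, z = 130 mm); above the cups the face is plain and smooth. Its cups, at x = -75, 0, +75 mm, are square pockets in the inner face 20 mm wide, 20 mm high (z = 70 to 90 mm), 10 mm deep, closed above and behind.
- low_plate (a point): Middle of the top of the low side plate's inner face (bed y = -74 mm, z = 98 mm). It has the same cups at the same x and z as the high plate, facing them.
- bay_1 (a point): Middle of bay 1 (the end bay nearest the robot): midway between the plates (a seated roller's middle lies about 5 mm from it towards its stub), 76 mm above the worktop (the axle ends rest on the cups' floors, 4 mm below the cups' centres). Not turned relative to the bed.
- bay_2 (a point): Middle of bay 2 (the middle bay): midway between the plates (a seated roller's middle lies about 5 mm from it towards its stub), 76 mm above the worktop (the axle ends rest on the cups' floors, 4 mm below the cups' centres). Not turned relative to the bed.
- bay_3 (a point): Middle of bay 3 (the end bay farthest from the robot): midway between the plates (a seated roller's middle lies about 5 mm from it towards its stub), 76 mm above the worktop (the axle ends rest on the cups' floors, 4 mm below the cups' centres). Not turned relative to the bed.
- roller_a: Spring-loaded steel roller lying on the worktop beside the bed (2 or 3 present, else None), 0.2 to 0.4 kg. Barrel 32 mm dia, 96 mm long, a 38 mm square 11 mm thick grey block at each end. Origin mid barrel on the axis, which is its y (19 mm above the table). A fixed 12 mm dia stub ends at y = -79 mm, a sprung round-ended 12 mm brass plunger at y = +95 mm. At the start the plunger points to the high plate's side.
- roller_b: Spring-loaded steel roller lying on the worktop beside the bed (2 or 3 present, else None), 0.2 to 0.4 kg. Barrel 32 mm dia, 96 mm long, a 38 mm square 11 mm thick grey block at each end. Origin mid barrel on the axis, which is its y (19 mm above the table). A fixed 12 mm dia stub ends at y = -79 mm, a sprung round-ended 12 mm brass plunger at y = +95 mm. At the start the plunger points to the high plate's side.
- roller_c: Spring-loaded steel roller lying on the worktop beside the bed (2 or 3 present, else None), 0.2 to 0.4 kg. Barrel 32 mm dia, 96 mm long, a 38 mm square 11 mm thick grey block at each end. Origin mid barrel on the axis, which is its y (19 mm above the table). A fixed 12 mm dia stub ends at y = -79 mm, a sprung round-ended 12 mm brass plunger at y = +95 mm. At the start the plunger points to the high plate's side.
- plunger_a (a joint): How far roller_a's plunger is pressed in, m: 0 free (roller 174 mm long overall), 0.034 fully in; spring about 200 N/m plus 0.6 N (6 N at 27 mm). To pass between the plates it must be pressed in 26 mm or more; seated in both cups it reads about 0.006.
- plunger_b (a joint): How far roller_b's plunger is pressed in, m: 0 free (roller 174 mm long overall), 0.034 fully in; spring about 200 N/m plus 0.6 N (6 N at 27 mm). To pass between the plates it must be pressed in 26 mm or more; seated in both cups it reads about 0.006.
- plunger_c (a joint): How far roller_c's plunger is pressed in, m: 0 free (roller 174 mm long overall), 0.034 fully in; spring about 200 N/m plus 0.6 N (6 N at 27 mm). To pass between the plates it must be pressed in 26 mm or more; seated in both cups it reads about 0.006.
- dog_a: Wooden bench dog, 120 mm long: a round shank 18 mm in diameter from its foot at z = -48 to +17 mm, and above it a 26 mm square head (sides along its x and y) from z = +17 to its top at +72 mm; origin on the axis. At the start it stands upright, loosely, in the socket of a bay, foot on the base (2 or 3 are present; None if absent). 60 g.
- dog_b: Wooden bench dog, 120 mm long: a round shank 18 mm in diameter from its foot at z = -48 to +17 mm, and above it a 26 mm square head (sides along its x and y) from z = +17 to its top at +72 mm; origin on the axis. At the start it stands upright, loosely, in the socket of a bay, foot on the base (2 or 3 are present; None if absent). 60 g.
- dog_c: Wooden bench dog, 120 mm long: a round shank 18 mm in diameter from its foot at z = -48 to +17 mm, and above it a 26 mm square head (sides along its x and y) from z = +17 to its top at +72 mm; origin on the axis. At the start it stands upright, loosely, in the socket of a bay, foot on the base (2 or 3 are present; None if absent). 60 g.
- tray: Open pine tray, loose, to the right of the bed: 130 mm (its x) by 200 mm (its y), 55 mm high, walls 9 mm, floor 6 mm thick; inside 112 by 182 mm. Origin: centre of the underside. 0.9 kg.
- tape_roll: Roll of black tape lying flat, 59 mm across, 19 mm high; to be left alone.
Mind the look-alikes: they are no part of the job. What is shaped like the dog_c but pink is not meant. What is shaped like the dog_a but turquoise is not meant.

How it is judged:
At the end, for the whole second after the job is handed in: Each roller is at rest within 10 mm of a bay site, within 0.07 rad of the bed's y, plunger in by 2 to 14 mm; bays 1 and 3 each have one. Each dog is at rest in the tray: origin within 60 mm (x), 95 mm (y) of the tray's centre, under 85 mm above its underside (((distance between roller_a and bay_1 below 0.01 m and angle between the y axis of roller_a and the y axis of roller_bed, either way round below 0.07 rad and value of joint plunger_a between 0.002 and 0.014 m) or (distance between roller_a and bay_2 below 0.01 m and angle between the y axis of roller_a and the y axis of roller_bed, either way round below 0.07 rad and value of joint plunger_a between 0.002 and 0.014 m) or (distance between roller_a and bay_3 below 0.01 m and angle between the y axis of roller_a and the y axis of roller_bed, either way round below 0.07 rad and value of joint plunger_a between 0.002 and 0.014 m)) and ((distance between roller_b and bay_1 below 0.01 m and angle between the y axis of roller_b and the y axis of roller_bed, either way round below 0.07 rad and value of joint plunger_b between 0.002 and 0.014 m) or (distance between roller_b and bay_2 below 0.01 m and angle between the y axis of roller_b and the y axis of roller_bed, either way round below 0.07 rad and value of joint plunger_b between 0.002 and 0.014 m) or (distance between roller_b and bay_3 below 0.01 m and angle between the y axis of roller_b and the y axis of roller_bed, either way round below 0.07 rad and value of joint plunger_b between 0.002 and 0.014 m)) and ((distance between roller_c and bay_1 below 0.01 m and angle between the y axis of roller_c and the y axis of roller_bed, either way round below 0.07 rad and value of joint plunger_c between 0.002 and 0.014 m) or (distance between roller_c and bay_2 below 0.01 m and angle between the y axis of roller_c and the y axis of roller_bed, either way round below 0.07 rad and value of joint plunger_c between 0.002 and 0.014 m) or (distance between roller_c and bay_3 below 0.01 m and angle between the y axis of roller_c and the y axis of roller_bed, either way round below 0.07 rad and value of joint plunger_c between 0.002 and 0.014 m)) and ((distance between roller_a and bay_1 below 0.01 m and angle between the y axis of roller_a and the y axis of roller_bed, either way round below 0.07 rad and value of joint plunger_a between 0.002 and 0.014 m) or (distance between roller_b and bay_1 below 0.01 m and angle between the y axis of roller_b and the y axis of roller_bed, either way round below 0.07 rad and value of joint plunger_b between 0.002 and 0.014 m) or (distance between roller_c and bay_1 below 0.01 m and angle between the y axis of roller_c and the y axis of roller_bed, either way round below 0.07 rad and value of joint plunger_c between 0.002 and 0.014 m)) and ((distance between roller_a and bay_3 below 0.01 m and angle between the y axis of roller_a and the y axis of roller_bed, either way round below 0.07 rad and value of joint plunger_a between 0.002 and 0.014 m) or (distance between roller_b and bay_3 below 0.01 m and angle between the y axis of roller_b and the y axis of roller_bed, either way round below 0.07 rad and value of joint plunger_b between 0.002 and 0.014 m) or (distance between roller_c and bay_3 below 0.01 m and angle between the y axis of roller_c and the y axis of roller_bed, either way round below 0.07 rad and value of joint plunger_c between 0.002 and 0.014 m)) and linear speed of each of roller_a, roller_b, roller_c, dog_a, dog_b, dog_c below 0.03 m/s and x of dog_a in the frame of tray between -0.06 and 0.06 m and y of dog_a in the frame of tray between -0.095 and 0.095 m and z of each of dog_a, dog_b, dog_c in the frame of tray below 0.085 m and x of dog_b in the frame of tray between -0.06 and 0.06 m and y of dog_b in the frame of tray between -0.095 and 0.095 m and x of dog_c in the frame of tray between -0.06 and 0.06 m and y of dog_c in the frame of tray between -0.095 and 0.095 m); the robot touches nothing.
It fails at once if the roll of black tape is moved more than 40 mm (distance of tape_roll from where it was at the start of the episode above 0.04 m).
It fails at once if the pine tray is shoved more than 80 mm (distance of tray from where it was at the start of the episode above 0.08 m).
Of roller_a, roller_b, roller_c only 2 to 3 are there at a start; the rules pass over those that are not, and their reading is None.
Of dog_a, dog_b, dog_c only 2 to 3 are there at a start; the rules pass over those that are not, and their reading is None.
At some moment in a run one of roller_a, roller_b, roller_c may be knocked a few centimetres aside while the robot is not near it.
Once in a run the grip may slacken for a moment while it holds something.
It also fails if it takes over 210 s, if anything falls off the work surface, if the arm or the gripper's body presses on something with over 40 N, if the wrist force passes 120 N, or if a joint passes its speed limit or range.

### The arm

A 6-joint arm with a two-finger parallel gripper is mounted at the origin on a cart in front of the work surface, level with it; the furniture and walls round the work are solid. World frame = base frame: x ahead of the robot, y to its left, z up, the work surface at z = 0. Lengths are in m, angles in rad, forces in N, time in s.
With the tool pointing down it reaches from about 0.35 to 0.975 m from the base axis. Payload 4.9 kg.
Tool frame: the origin (TCP) lies between the finger pads; the fingertips stand 17 mm ahead of it and the grasp point (between the pads) lies 2 mm behind it (manip.nose_length is the distance from the TCP to the fingertips, in m); z points along the fingers, y is the line along which they close (so a half turn about z gives the same grasp; the last joint's range is limited). The gripper opens to 85 mm and grips with 20 to 120 N. Pads are 22 mm wide; open, the fingers measure 114 mm over their backs; the gripper's body (76 mm by 85 mm) begins 54 mm behind the grasp point. The pads swing forward as they close: fully open they stand 13 mm farther back than shut.
Start: joints at [1.224, 0.053, 1.613, -0, 1.476, -0.119], TCP at [0.141, 0.609, 0.248] pointing down, gripper open.
Joint ranges: [-3.01, 3.01], [-1.01, 2.22], [0.06, 2.58], [-1.02, 4.17], [0.09, 2.62], [-3.14, 3.14]. Speed limits (rad/s): [2.57, 2.57, 3.14, 3.14, 3.14, 3.14].

### API

Orientations are given as a unit quaternion [w, x, y, z].
In Python, from plant import manip gives the robot as it stands. The module is installed in compiled form; this text tells all that it offers.
- The arm moves only by the tool apply_moves, never from a script. Its argument "moves" is a list of rows, each a list of 3 entries, a list of its own where there are three numbers: the turn, a rotation vector about the tool's x, y, z in rad, then the shift along the tool's x, y, z in cm, then the closure, from -1 (fully open) to 1 (shut), so that 0 is half open. A call has 1 to 20 rows; each row is the pose to reach, as a shift and turn from the pose commanded when the call began, along the tool's axes at that moment; what a row does not reach only later rows make up. A row lasts 1/10 s, in which the tool goes at most 50 mm and 8.59 degrees, less where a joint would pass 70% of its speed; a pose out of reach is approached as far as the arm can. A call with a gripper value outside its range is refused whole. The fingers move at their own pace and stop on an object; the grip force is fixed at half the most. Time passes only in rows, so rows that repeat a pose let the fingers close. It gives the time, the measured TCP pose, the force, the opening and the grip force at its end, in the units of the state.
- manip.state(): the state, without advancing time (a new reading comes with each control period).
- manip.grab_frame(name): name is "side" or "top"; returns a dict with "image" (420x560x3 uint8, red, green, blue), "K" (3x3 intrinsics, pixels), "k1" (the pictures are not rectified: a ray, as slopes to the right and down, at radius r is drawn at 1 + k1 r^2 times it, then the intrinsics apply), "rvec" (rotation vector, rad) and "tvec" (3), from world to camera coordinates, as OpenCV has them. Camera axes: x right, y down, z forward; pixel columns grow to the right and rows downward; lengths in m; the calibration is good to about 2 mm. A picture is of the moment at which its call begins. There is no depth.
- manip.job_done(): hands the job in; it is judged then, once.
Trained networks look in a picture, given as the dict that the camera call returned (one of the last four; its "shot" number tells which), for a name from the list of things; names that differ only in an ending like _2 or _b are one class to them, and where a whole thing is asked for, a point or a joint stands for the part that bears it (a point fixed in the world has none). Each returns a list of dicts, best first, with "score" (0 to 1); they miss things now and then, are a little off and sometimes report something else, mostly with a low value. They report only what shows in the picture. A call takes as long as a camera call. They do not tell look-alikes from the thing itself.
- manip.look_for(picture, label): "location" ([x, y, z] in m, in the coordinates of the camera as it stood for that picture, good to about 4 mm: the middle of the surface that is visible of it).
- manip.silhouettes(picture, label): "pixels" (420x560 bool, what is visible of it).
- manip.spot_point(picture, label): "location" ([x, y, z] in m, in the coordinates of the camera as it stood for that picture, good to about 4 mm: a listed point, or the origin of a listed thing).
The state is a dict: "time": time; "joint_pos": joint angles; "joint_vel": joint speeds; "joint_efforts": joint torques, N m; "tool_pos": TCP position; "tool_rot": TCP orientation; "contact_force": force on the tool from outside, world axes, zero at the start; "ft_torque": the same for the moment, N m; "gripper_width": opening from 0.0 (shut) to 1.0 (fully open); "grasp_force": force on a finger pad.
Only numpy, scipy, OpenCV 4.12 (cv2) and the standard library are available. Lean on these libraries where they do the work, as an engineer would, in place of code of your own. Each camera call takes 0.05 s, during which the arm holds its last target. There are 200 camera calls.

## Working session

There is one attempt and no reset: what is moved stays moved. The work goes in short steps, Python scripts to look and compute and a tool call to move; the robot and the scene stay as the last step left them, time stands still between calls to the robot, and variables do not carry over. Pictures are saved under pics/ and viewed, at most 14 in all, crops included, and the job is handed in when it is done.

Besides the shell and the picture viewer there is one more tool, called after "Emit:" by a JSON object that holds its "name" and its "arguments". apply_moves: Moves the arm, as the interface text tells. Its arguments: {"type":"object","properties":{"moves":{"type":"array"}},"required":["moves"]}

```bash
mkdir -p pics
cat > h.py <<'E'
import numpy as np, cv2
from scipy.spatial.transform import Rotation as R
from plant import manip
def w(p,loc):
    Rm=cv2.Rodrigues(np.array(p["rvec"],float))[0]
    return Rm.T@(np.array(loc)-np.array(p["tvec"]).ravel())
def save(p,n): cv2.imwrite("pics/"+n,p["image"][:,:,::-1])
def proj(p,X):
    Rm=cv2.Rodrigues(np.array(p["rvec"],float))[0]
    c=Rm@np.array(X)+np.array(p["tvec"]).ravel()
    s=c[:2]/c[2]; s=s*(1+p["k1"]*(s@s)); K=np.array(p["K"]); return K[:2,:2]@s+K[:2,2]
E
python3 - <<'E'
from h import *
np.set_printoptions(precision=4,suppress=True)
print(manip.state())
for n in("top","side"):
    p=manip.grab_frame(n);save(p,n+"0.png");print(n,p["tvec"],p["k1"])
    for l in("roller_bed","high_plate","low_plate","bay_1","bay_2","bay_3","roller_a","dog_a","tray","tape_roll"):
        for d in manip.spot_point(p,l):
            X=w(p,d["location"]);print(l,round(d["score"],2),X,proj(p,X).round())
E
```

```text
{'time': 0.0, 'joint_pos': array([ 1.224 ,  0.0534,  1.6143, -0.    ,  1.476 , -0.119 ]), 'joint_vel': array([ 0.0009,  0.0006,  0.0009, -0.0001, -0.0004,  0.0002]), 'joint_efforts': array([ -0.0013, -39.3685, -37.0175,  -0.0002,   0.0071,  -0.    ]), 'tool_pos': array([0.1409, 0.6083, 0.2471]), 'tool_rot': array([-0.0002,  0.1136,  0.9935, -0.001 ]), 'contact_force': array([-0.2991, -0.9084,  0.1918]), 'ft_torque': array([ 0.0239, -0.0328,  0.0531]), 'grasp_force': 0.0, 'gripper_width': 1.0013406289558415}
top [0.0072 0.5255 1.3222] -0.09005060917263397
roller_bed 0.61 [ 0.5577 -0.013   0.0037] [278. 200.]
roller_bed 0.22 [ 0.5573 -0.0872  0.0925] [307. 196.]
roller_bed 0.22 [ 0.6288 -0.0086  0.062 ] [277. 172.]
high_plate 0.74 [0.5549 0.0635 0.1285] [250. 196.]
low_plate 0.92 [ 0.5597 -0.086   0.0945] [306. 195.]
bay_1 0.95 [ 0.5547 -0.0083  0.0743] [277. 198.]
bay_1 0.92 [ 0.4791 -0.01    0.0749] [278. 226.]
bay_1 0.75 [ 0.6325 -0.011   0.0786] [278. 169.]
bay_2 0.95 [ 0.5547 -0.0083  0.0743] [277. 198.]
bay_2 0.92 [ 0.4791 -0.01    0.0749] [278. 226.]
bay_2 0.75 [ 0.6325 -0.011  
[... 1204 characters left out ...]
[279. 219.]
bay_2 0.61 [ 0.6333 -0.0042  0.0776] [306. 205.]
bay_3 0.87 [ 0.4784 -0.0123  0.0764] [254. 227.]
bay_3 0.81 [ 0.5485 -0.0112  0.0717] [279. 219.]
bay_3 0.61 [ 0.6333 -0.0042  0.0776] [306. 205.]
roller_a 0.83 [0.5206 0.3129 0.0176] [211. 182.]
roller_a 0.78 [ 0.3905 -0.3143  0.0125] [296. 354.]
dog_a 0.93 [ 0.5503 -0.0105  0.056 ] [279. 224.]
dog_a 0.76 [ 0.4422 -0.1631  0.0449] [276. 282.]
dog_a 0.73 [ 0.6279 -0.0076  0.0563] [305. 213.]
dog_a 0.71 [0.6322 0.1383 0.046 ] [274. 190.]
dog_a 0.63 [ 0.6522 -0.1623  0.0443] [352. 247.]
dog_a 0.61 [ 0.3898 -0.3166  0.0161] [297. 354.]
tray 0.97 [ 0.5877 -0.3462 -0.0015] [385. 325.]
tape_roll 0.45 [ 0.659   0.2666 -0.0007] [259. 181.]
```

View pics/top0.png

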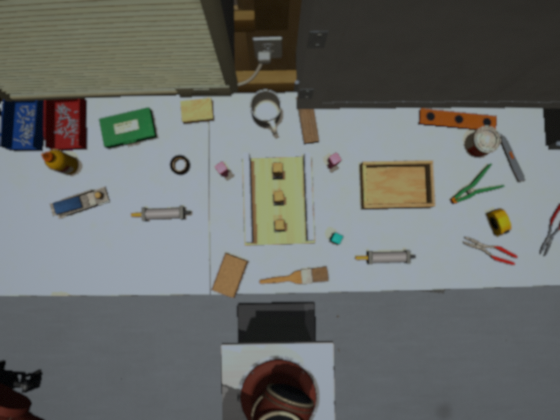

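View pics/side0.png

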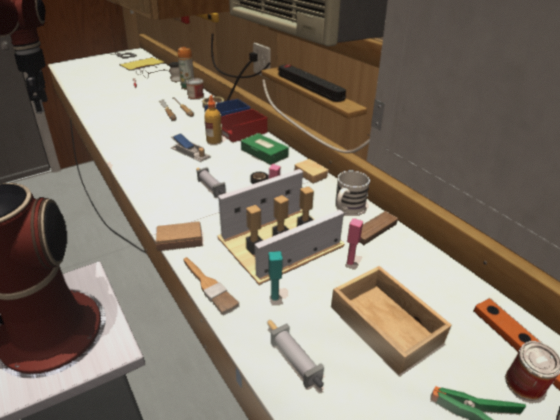

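The top view shows dogs in all three sockets at about (278,172), (278,198) and (280,226). There are two rollers, left (163,213) and right (388,257), with plungers pointing left (+y). The tray is at (397,186). Pink and turquoise look-alikes stand outside the bed. The side view confirms this. Next I refine the bed pose, roller angles and dog yaw.

```bash
cat >> h.py <<'E'
np.set_printoptions(precision=4,suppress=True)
def unproj(p,uv,z):
    uv=np.asarray(uv,float).reshape(-1,2);K=np.array(p["K"]);d=(uv-K[:2,2])/[K[0,0],K[1,1]];s=d.copy()
    for _ in range(20): s=d/(1+p["k1"]*(s**2).sum(1,keepdims=True))
    Rm=cv2.Rodrigues(np.array(p["rvec"],float))[0];c=-Rm.T@np.array(p["tvec"]).ravel()
    D=np.c_[s,np.ones(len(s))]@Rm
    return c+D*((z-c[2])/D[:,2])[:,None]
def roller(p,near=None):
    for m in manip.silhouettes(p,"roller_a"):
        v,u=np.nonzero(m["pixels"])
        if len(v)<30: continue
        X=unproj(p,np.c_[u,v],0.024)
        (c,s,a)=cv2.minAreaRect((X[:,:2]*1000).astype(np.float32))
        _,_,V=np.linalg.svd(X[:,:2]-X[:,:2].mean(0),full_matrices=False);d=V[0]*np.sign(V[0][1])
        print(" mask",round(m["score"],2),len(v),"rectc",c,s,"yaw",np.arctan2(-d[0],d[1]))
    for d in manip.spot_point(p,"roller_a"): print(" spot",round(d["score"],2),w(p,d["location"]))
E
python3 - <<'E'
from h import *
from scipy.optimize import least_squares
M=[(-.075,0,.076),(0,0,.076),(.075,0,.076)];obs=[]
acc={}
for k in range(4):
  for n in("top","side"):
    p=manip.grab_frame(n)
    if k==3: roller(p)
    for l,m in(("high_plate",(0,.074,.13)),("low_plate",(0,-.074,.098)),("bay_1",None)):
        for d in manip.spot_point(p,l):
            X=w(p,d["location"])
            if m is None:
                mm=min(M,key=lambda q:np.hypot(q[0]+.555-X[0],q[1]-.011-X[1]))
            else: mm=m
            if np.linalg.norm(np.array(mm)+[.555,-.011,0]-X)<.02: obs.append((n,mm,X))
    for d in manip.spot_point(p,"dog_a"):
        X=w(p,d["location"])
        for i,x in enumerate((.48,.555,.63)):
            if np.hypot(X[0]-x,X[1]+.011)<.02: acc.setdefault((i,n),[]).append(X)
    if n=="top":
      t=[w(p,d["location"]) for d in manip.spot_point(p,"tray")]; print("tray",t)
def fit(o):
    f=lambda q:np.concatenate([R.from_rotvec([0,0,q[2]]).apply(m)[:2]+q[:2]-X[:2] for _,m,X in o])
    return least_squares(f,[.555,-.011,0],loss="soft_l1",f_scale=.004).x
for s in("top","side"): print(s,fit([o for o in obs if o[0]==s]))
print("both",fit(obs),len(obs))
for k,v in sorted(acc.items()): print(k,np.mean(v,0),len(v))
p=manip.grab_frame("top");save(p,"x.png")
im=cv2.resize(p["image"][155:245,235:325,::-1],None,fx=6,fy=6,interpolation=cv2.INTER_CUBIC);cv2.imwrite("pics/c0.png",im)
E
```

```text
tray [array([ 0.5934, -0.3447, -0.0022]), array([ 0.4794, -0.0078,  0.0747])]
tray [array([ 0.5939, -0.3459,  0.001 ])]
tray [array([ 0.5927, -0.3493,  0.0008])]
 mask 0.74 571 rectc (521.8804931640625, 322.1188659667969) (40.013755798339844, 163.00296020507812) yaw 0.025952429216258423
 mask 0.67 588 rectc (387.72021484375, -309.8646240234375) (37.431217193603516, 165.2454833984375) yaw 0.014719135141724158
 spot 0.87 [0.5266 0.3124 0.0216]
 spot 0.6 [ 0.3872 -0.3211  0.0195]
tray [array([ 0.592 , -0.3446,  0.0026]), array([ 0.3878, -0.3202,  0.0197])]
 mask 0.94 1456 rectc (383.9468688964844, -312.3292236328125) (53.53887176513672, 174.68377685546875) yaw -0.0043041857070775435
 spot 0.9 [0.5238 0.3127 0.0169]
 spot 0.57 [ 0.3869 -0.3162  0.0144]
top [ 0.5565 -0.0117  0.0006]
side [ 0.5531 -0.0107  0.0277]
both [ 0.5547 -0.0113  0.0127] 37
(0, 'side') [ 0.4806 -0.0109  0.0587] 4
(0, 'top') [ 0.483  -0.0134  0.0597] 4
(1, 'side') [ 0.5521 -0.0109  0.0544] 4
(1, 'top') [ 0.5572 -0.0121  0.0486] 5
(2, 'side') [ 0.6274 -0.0092  0.0573] 4
(2, 'top') [ 0.6283 -0.0094  0.0635] 5
```

View pics/c0.png

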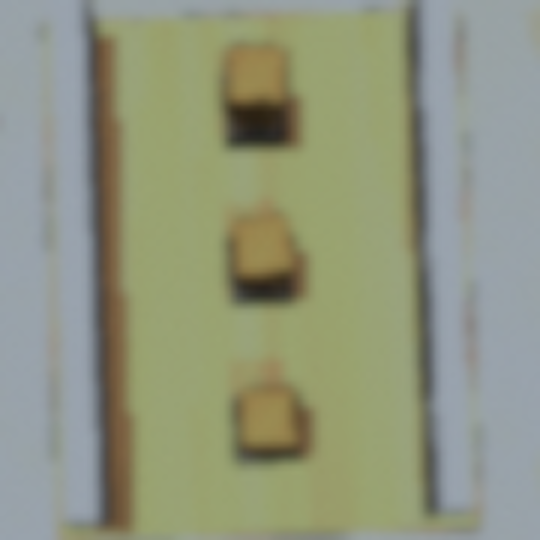

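Run:
```python
from h import *
p=manip.grab_frame("top")
f=lambda pts,z:unproj(p,[(235+x/6-.4,155+y/6-.4) for x,y in pts],z)
def yaw(A): d=A[0]-A[1];return np.arctan2(d[1],d[0])
for n,pts,z in(("hi",[(92,20),(100,520)],.13),("lo",[(413,20),(433,510)],.098),):
    A=f(pts,z);print(n,A,yaw(A))
print("corners",f([(60,537),(480,528),(93,17),(410,10)],.01))
print("heads",f([(253,75),(264,246),(270,416)],.13))
print("tray",unproj(p,[(362,162),(433,161),(434,209),(361,208)],.055))
q=manip.grab_frame("side")
for n,a in(("top",p),("side",q)):
    for h in [(.554,-.011)]:
        print(n,[proj(a,(h[0]+x,h[1]+y,z)).round(1) for x,y,z in((-.125,.074,.13),(.125,.074,.13),(-.125,-.074,.098),(.125,-.074,.098))])
im=cv2.resize(q["image"][165:275,205:350,::-1],None,fx=5,fy=5,interpolation=cv2.INTER_CUBIC);cv2.imwrite("pics/c1.png",im)
```

```text
hi [[0.6558 0.0614 0.13  ]
 [0.4378 0.0608 0.13  ]] 0.002433562867406283
lo [[ 0.6595 -0.081   0.098 ]
 [ 0.4401 -0.0848  0.098 ]] 0.017491891364312895
corners [[ 0.432   0.0855  0.01  ]
 [ 0.4327 -0.113   0.01  ]
 [ 0.6804  0.0665  0.01  ]
 [ 0.6812 -0.0855  0.01  ]]
heads [[ 0.6302 -0.0085  0.13  ]
 [ 0.5552 -0.0119  0.13  ]
 [ 0.4814 -0.0132  0.13  ]]
tray [[ 0.6538 -0.2471  0.055 ]
 [ 0.6541 -0.4486  0.055 ]
 [ 0.5188 -0.4449  0.055 ]
 [ 0.5252 -0.2399  0.055 ]]
top [array([250.5, 244.7]), array([249.2, 149.2]), array([306.9, 243.8]), array([304.7, 150.8])]
side [array([218.2, 198.5]), array([306. , 170.3]), array([250.6, 244. ]), array([342. , 208.4])]
```

View pics/c1.png

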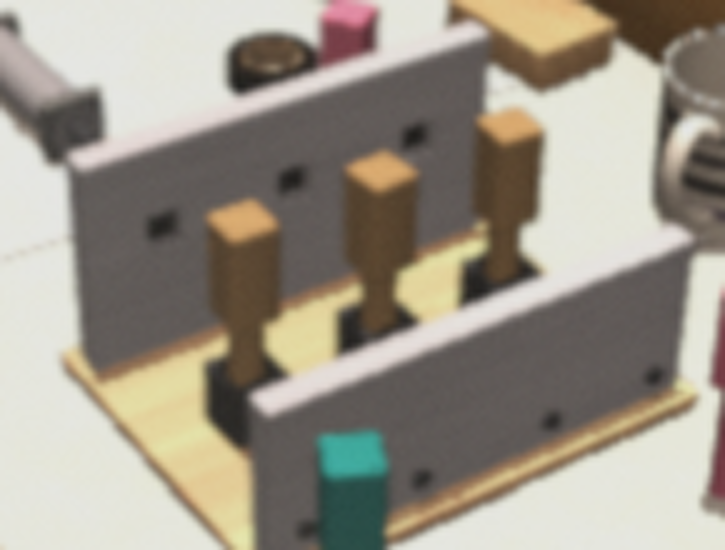

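Bed centre is about (0.5555,-0.0115), with a yaw of about 0.012. I start with the dog in bay 3.

```bash
cat >> h.py <<'E'
def plan(*targets):
    "targets: (x,y,z,yaw of tool y from world y)"
    s=manip.state();p0=s["tool_pos"];q=s["tool_rot"];R0=R.from_quat([q[1],q[2],q[3],q[0]])
    print("t",round(s["time"],2),"pos",p0,"yaw",-R0.as_euler("zyx")[0]*0+np.arctan2(-R0.as_matrix()[0,1],R0.as_matrix()[1,1]),"F",s["contact_force"],"w",round(s["gripper_width"],3),"g",round(s["grasp_force"],1),"j",s["joint_pos"])
    for x,y,z,a in targets:
        Rt=R.from_euler("z",a)*R.from_quat([0,1,0,0])
        print("  turn",(R0.inv()*Rt).as_rotvec().round(3),"shift cm",(R0.inv().apply(np.array([x,y,z])-p0)*100).round(2))
E
python3 -c "
from h import *
plan((.629,-.0095,.25,0),(.629,-.0095,.106,0))"
```

```text
t 3.65 pos [0.1411 0.6088 0.2483] yaw -0.22782486787846587 F [0.2738 0.271  0.1642] w 1.001 g 0.0 j [ 1.224   0.0527  1.6129 -0.      1.476  -0.119 ]
  turn [ 0.     0.    -0.228] shift cm [-61.49 -49.22  -0.17]
  turn [ 0.     0.    -0.228] shift cm [-61.49 -49.22  14.23]
```

Emit:
{"name": "apply_moves", "arguments": {"moves": [[[0,0,-0.228],[-61.5,-49.2,-0.2],-1],[[0,0,-0.228],[-61.5,-49.2,-0.2],-0.4],[[0,0,-0.228],[-61.5,-49.2,-0.2],-0.4],[[0,0,-0.228],[-61.5,-49.2,-0.2],-0.4],[[0,0,-0.228],[-61.5,-49.2,-0.2],-0.4],[[0,0,-0.228],[-61.5,-49.2,-0.2],-0.4],[[0,0,-0.228],[-61.5,-49.2,-0.2],-0.4],[[0,0,-0.228],[-61.5,-49.2,-0.2],-0.4],[[0,0,-0.228],[-61.5,-49.2,-0.2],-0.4],[[0,0,-0.228],[-61.5,-49.2,-0.2],-0.4],[[0,0,-0.228],[-61.5,-49.2,-0.2],-0.4],[[0,0,-0.228],[-61.5,-49.2,-0.2],-0.4],[[0,0,-0.228],[-61.5,-49.2,-0.2],-0.4],[[0,0,-0.228],[-61.5,-49.2,-0.2],-0.4],[[0,0,-0.228],[-61.5,-49.2,-0.2],-0.4],[[0,0,-0.228],[-61.5,-49.2,-0.2],-0.4],[[0,0,-0.228],[-61.5,-49.2,-0.2],-0.4],[[0,0,-0.228],[-61.5,-49.2,-0.2],-0.4],[[0,0,-0.228],[-61.5,-49.2,-0.2],-0.4],[[0,0,-0.228],[-61.5,-49.2,-0.2],-0.4]]}}

```text
time: 5.65
tool_pos: [0.6286, -0.0081, 0.2505]
tool_rot: [0.0, -0.001, 1.0, 0.0]
contact_force: [-0.8, -0.1, -0.1]
gripper_width: 0.7
grasp_force: 0.0
```

```bash
python3 -c "
from h import *
plan((.629,-.0095,.106,0))
p=manip.grab_frame('side');im=cv2.resize(p['image'][100:275,205:405,::-1],None,fx=4,fy=3.4);cv2.imwrite('pics/c2.png',im)"
```

```text
t 5.65 pos [ 0.6286 -0.0081  0.2505] yaw 0.0017741247122210234 F [-0.7593 -0.1464 -0.0894] w 0.7 g 0.0 j [-0.1313  0.0598  1.6018  0.0002  1.4798 -1.7039]
  turn [0.    0.    0.002] shift cm [-0.04 -0.14 14.45]
```

View pics/c2.png

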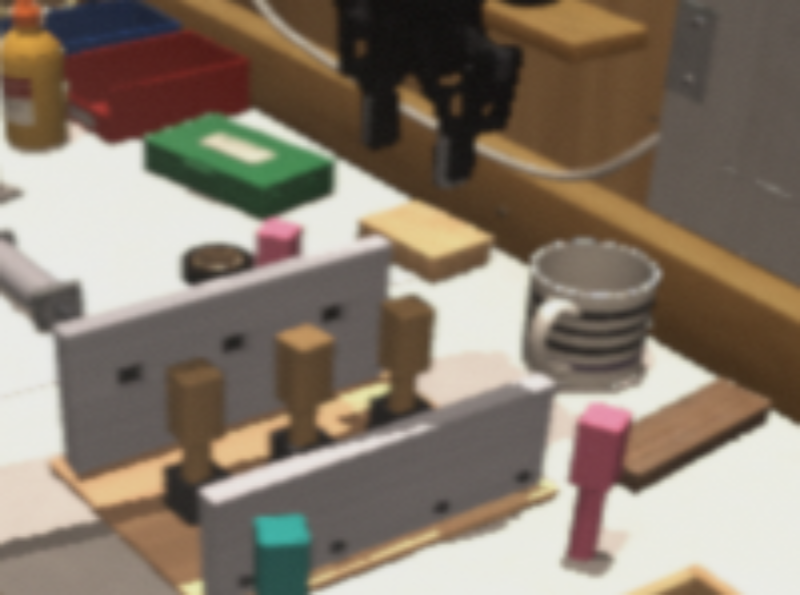

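The gripper is above the bay 3 dog with the fingers aligned along y, so I go down, grip and lift.

Emit:
{"name": "apply_moves", "arguments": {"moves": [[[0,0,0],[0,-0.1,5],-0.4],[[0,0,0],[0,-0.1,9],-0.4],[[0,0,0],[0,-0.1,12],-0.4],[[0,0,0],[0,-0.1,14.4],-0.4],[[0,0,0],[0,-0.1,14.4],-0.4],[[0,0,0],[0,-0.1,14.4],1],[[0,0,0],[0,-0.1,14.4],1],[[0,0,0],[0,-0.1,14.4],1],[[0,0,0],[0,-0.1,14.4],1],[[0,0,0],[0,-0.1,14.4],1],[[0,0,0],[0,-0.1,14.4],1],[[0,0,0],[0,-0.1,13.4],1],[[0,0,0],[0,-0.1,11.4],1],[[0,0,0],[0,-0.1,9],1],[[0,0,0],[0,-0.1,6],1],[[0,0,0],[0,-0.1,3],1],[[0,0,0],[0,-0.1,1],1],[[0,0,0],[0,-0.1,0],1],[[0,0,0],[0,-0.1,-0.5],1],[[0,0,0],[0,-0.1,-0.5],1]]}}

```text
time: 7.7
tool_pos: [0.629, -0.0103, 0.2551]
tool_rot: [-0.0, -0.0, 1.0, -0.0]
contact_force: [-0.2, -1.1, -0.7]
gripper_width: 0.299
grasp_force: 59.1
```

```bash
python3 -c "
from h import *
plan((.618,-.40,.255,0),(.618,-.40,.104,0))"
```

```text
t 7.7 pos [ 0.629  -0.0103  0.2551] yaw 0.00020317608914196736 F [-0.2366 -1.1    -0.6905] w 0.299 g 59.1 j [-0.1346  0.0585  1.5955 -0.      1.4879 -1.7056]
  turn [-0. -0.  0.] shift cm [  1.11 -38.97   0.02]
  turn [-0. -0.  0.] shift cm [  1.1  -38.97  15.12]
```

Emit:
{"name": "apply_moves", "arguments": {"moves": [[[0,0,0],[0.2,-3,0],1],[[0,0,0],[0.5,-8,0],1],[[0,0,0],[0.7,-13,0],1],[[0,0,0],[1,-18,0],1],[[0,0,0],[1.2,-23,0],1],[[0,0,0],[1.3,-28,0],1],[[0,0,0],[1.3,-33,0],1],[[0,0,0],[1.3,-37,0],1],[[0,0,0],[1.3,-38.5,0],1],[[0,0,0],[1.3,-38.5,3],1],[[0,0,0],[1.3,-38.5,7],1],[[0,0,0],[1.3,-38.5,11],1],[[0,0,0],[1.3,-38.5,13.5],1],[[0,0,0],[1.3,-38.5,14.6],1],[[0,0,0],[1.3,-38.5,15],1],[[0,0,0],[1.3,-38.5,15.1],1],[[0,0,0],[1.3,-38.5,15.1],1]]}}

```text
time: 9.4
tool_pos: [0.6167, -0.3948, 0.1052]
tool_rot: [0.0, -0.0, 1.0, 0.0]
contact_force: [-0.9, 1.3, 2.3]
gripper_width: 0.3
grasp_force: 62.7
```

```bash
python3 -c "
from h import *
plan((.5555,-.012,.255,0))"
```

```text
t 9.4 pos [ 0.6167 -0.3948  0.1052] yaw 0.0008074613538996373 F [-0.9335  1.34    2.2618] w 0.3 g 62.7 j [-0.6711  0.408   1.4448  0.0004  1.2885 -2.2428]
  turn [0.    0.    0.001] shift cm [  6.08  38.29 -14.97]
```

Emit:
{"name": "apply_moves", "arguments": {"moves": [[[0,0,0],[0,0,0],0.3],[[0,0,0],[0,0,0],0.2],[[0,0,0],[0,0,0],0.1],[[0,0,0],[0,0,0],0],[[0,0,0],[0,0,-1],0],[[0,0,0],[0,0,-4],0],[[0,0,0],[0,0,-8],0],[[0,0,0],[0,0,-13],0],[[0,0,0],[0,2,-15],0],[[0,0,0],[6.1,38.3,-15],-0.2],[[0,0,0],[6.1,38.3,-15],-0.4],[[0,0,0],[6.1,38.3,-15],-0.4],[[0,0,0],[6.1,38.3,-15],-0.4],[[0,0,0],[6.1,38.3,-15],-0.4],[[0,0,0],[6.1,38.3,-15],-0.4],[[0,0,0],[6.1,38.3,-15],-0.4],[[0,0,0],[6.1,38.3,-15],-0.4],[[0,0,0],[6.1,38.3,-15],-0.4],[[0,0,0],[6.1,38.3,-15],-0.4]]}}

```text
time: 11.3
tool_pos: [0.5553, -0.0125, 0.2551]
tool_rot: [0.001, -0.0, 1.0, -0.0]
contact_force: [-1.2, 0.3, -0.5]
gripper_width: 0.698
grasp_force: 0.0
```

```bash
python3 -c "
from h import *
plan((.5555,-.012,.107,0))
p=manip.grab_frame('side');save(p,'s3.png')
for d in manip.spot_point(p,'dog_a'): print(d['score'],w(p,d['location']))"
```

```text
t 11.3 pos [ 0.5553 -0.0125  0.2551] yaw 0.0009127235497089355 F [-1.1873  0.3191 -0.53  ] w 0.698 g 0.0 j [-0.1562 -0.118   1.7683 -0.0006  1.49   -1.7278]
  turn [-0.001  0.001  0.001] shift cm [ 0.    0.06 14.81]
0.89 [ 0.5488 -0.0079  0.0546]
0.87 [ 0.6534 -0.16    0.0447]
0.69 [ 0.4786 -0.0097  0.0603]
0.65 [ 0.4462 -0.1646  0.047 ]
0.62 [ 0.6159 -0.3905  0.054 ]
0.47 [0.6327 0.141  0.0465]
```

View pics/s3.png

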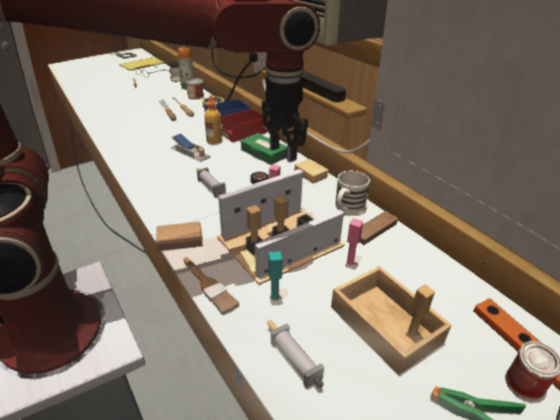

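The first dog stands upright in the tray at pixel (423,312). Now the bay 2 dog.

Emit:
{"name": "apply_moves", "arguments": {"moves": [[[0,0,0],[0,0,5],-0.4],[[0,0,0],[0,0,9],-0.4],[[0,0,0],[0,0,12],-0.4],[[0,0,0],[0,0,14.8],-0.4],[[0,0,0],[0,0,14.8],-0.4],[[0,0,0],[0,0,14.8],1],[[0,0,0],[0,0,14.8],1],[[0,0,0],[0,0,14.8],1],[[0,0,0],[0,0,14.8],1],[[0,0,0],[0,0,14.8],1],[[0,0,0],[0,0,14.8],1],[[0,0,0],[0,0,13.8],1],[[0,0,0],[0,0,11.8],1],[[0,0,0],[0,0,9],1],[[0,0,0],[0,0,6],1],[[0,0,0],[0,0,3],1],[[0,0,0],[0,0,1],1],[[0,0,0],[0,0,0],1],[[0,0,0],[0,0,0],1]]}}

```text
time: 13.3
tool_pos: [0.5557, -0.0124, 0.2561]
tool_rot: [0.001, -0.0, 1.0, -0.0]
contact_force: [0.3, -0.2, -1.0]
gripper_width: 0.295
grasp_force: 59.3
```

```bash
python3 -c "
from h import *
plan((.566,-.346,.255,0),(.566,-.346,.105,0))"
```

```text
t 13.3 pos [ 0.5557 -0.0124  0.2561] yaw 0.00026297189812804386 F [ 0.2763 -0.2335 -0.9886] w 0.295 g 59.3 j [-0.1562 -0.1188  1.7673  0.0001  1.4902 -1.7272]
  turn [-0.     0.003  0.   ] shift cm [ -1.02 -33.36   0.13]
  turn [-0.     0.003  0.   ] shift cm [ -0.98 -33.36  15.12]
```

Emit:
{"name": "apply_moves", "arguments": {"moves": [[[0,0,0],[-0.2,-3,0],1],[[0,0,0],[-0.5,-8,0],1],[[0,0,0],[-0.7,-13,0],1],[[0,0,0],[-1,-18,0],1],[[0,0,0],[-1,-23,0],1],[[0,0,0],[-1,-28,0],1],[[0,0,0],[-1,-32,0],1],[[0,0,0],[-1,-33.4,0],1],[[0,0,0],[-1,-33.4,3],1],[[0,0,0],[-1,-33.4,7],1],[[0,0,0],[-1,-33.4,11],1],[[0,0,0],[-1,-33.4,13.5],1],[[0,0,0],[-1,-33.4,14.6],1],[[0,0,0],[-1,-33.4,15],1],[[0,0,0],[-1,-33.4,15],1],[[0,0,0],[-1,-33.4,15],1]]}}

```text
time: 14.9
tool_pos: [0.5655, -0.3457, 0.1047]
tool_rot: [0.0, -0.0, 1.0, 0.0]
contact_force: [-0.1, 0.5, 0.3]
gripper_width: 0.298
grasp_force: 59.5
```

```bash
python3 -c "
from h import *
plan((.481,-.012,.255,0))"
```

```text
t 14.9 pos [ 0.5655 -0.3457  0.1047] yaw 0.0008051968292917388 F [-0.053   0.5403  0.3003] w 0.298 g 59.5 j [-0.6611  0.2606  1.6304  0.0004  1.2505 -2.2328]
  turn [0.    0.    0.001] shift cm [  8.42  33.38 -15.03]
```

Emit:
{"name": "apply_moves", "arguments": {"moves": [[[0,0,0],[0,0,0.1],0.3],[[0,0,0],[0,0,0.1],0.2],[[0,0,0],[0,0,0.1],0.1],[[0,0,0],[0,0,0.1],0],[[0,0,0],[0,0,-1],0],[[0,0,0],[0,0,-4],0],[[0,0,0],[0,0,-8],0],[[0,0,0],[0,0,-13],0],[[0,0,0],[0,2,-15],0],[[0,0,0],[8.4,33.4,-15],-0.2],[[0,0,0],[8.4,33.4,-15],-0.4],[[0,0,0],[8.4,33.4,-15],-0.4],[[0,0,0],[8.4,33.4,-15],-0.4],[[0,0,0],[8.4,33.4,-15],-0.4],[[0,0,0],[8.4,33.4,-15],-0.4],[[0,0,0],[8.4,33.4,-15],-0.4],[[0,0,0],[8.4,33.4,-15],-0.4],[[0,0,0],[8.4,33.4,-15],-0.4],[[0,0,0],[8.4,33.4,-15],-0.4]]}}

```text
time: 16.8
tool_pos: [0.4815, -0.0132, 0.2548]
tool_rot: [0.0, 0.0, 1.0, -0.0]
contact_force: [0.0, -0.5, -0.1]
gripper_width: 0.703
grasp_force: 0.0
```

```bash
python3 -c "
from h import *
plan((.4815,-.0125,.107,0))
p=manip.grab_frame('side')
for d in manip.spot_point(p,'dog_a'): print(d['score'],w(p,d['location']))"
```

```text
t 16.8 pos [ 0.4815 -0.0132  0.2548] yaw -0.0007924825254346321 F [ 0.0075 -0.5233 -0.1037] w 0.703 g 0.0 j [-0.1819 -0.3058  1.9286 -0.0003  1.518  -1.7519]
  turn [-0.     0.001 -0.001] shift cm [ 0.01  0.08 14.78]
0.96 [ 0.5591 -0.3455  0.0521]
0.85 [ 0.6126 -0.3947  0.0482]
0.79 [ 0.6495 -0.1586  0.0446]
0.66 [0.6344 0.1418 0.0484]
0.62 [ 0.445  -0.1618  0.0461]
0.59 [ 0.4783 -0.0122  0.0599]
```

Emit:
{"name": "apply_moves", "arguments": {"moves": [[[0,0,0],[0,0,5],-0.4],[[0,0,0],[0,0,9],-0.4],[[0,0,0],[0,0,12],-0.4],[[0,0,0],[0,0,14.8],-0.4],[[0,0,0],[0,0,14.8],-0.4],[[0,0,0],[0,0,14.8],1],[[0,0,0],[0,0,14.8],1],[[0,0,0],[0,0,14.8],1],[[0,0,0],[0,0,14.8],1],[[0,0,0],[0,0,14.8],1],[[0,0,0],[0,0,14.8],1],[[0,0,0],[0,0,13.8],1],[[0,0,0],[0,0,11.8],1],[[0,0,0],[0,0,9],1],[[0,0,0],[0,0,6],1],[[0,0,0],[0,0,3],1],[[0,0,0],[0,0,1],1],[[0,0,0],[0,0,0],1],[[0,0,0],[0,0,0],1]]}}

```text
time: 18.8
tool_pos: [0.4817, -0.0124, 0.256]
tool_rot: [0.001, -0.0, 1.0, -0.0]
contact_force: [0.5, -0.5, -1.2]
gripper_width: 0.298
grasp_force: 59.3
```

```bash
python3 -c "
from h import *
plan((.616,-.297,.255,0),(.616,-.297,.105,0))"
```

```text
t 18.8 pos [ 0.4817 -0.0124  0.256 ] yaw 0.00038795292471821975 F [ 0.5025 -0.4972 -1.2008] w 0.298 g 59.3 j [-0.1803 -0.3075  1.928   0.0001  1.5183 -1.7515]
  turn [-0.     0.003  0.   ] shift cm [-13.42 -28.47   0.15]
  turn [-0.     0.003  0.   ] shift cm [-13.38 -28.46  15.15]
```

Emit:
{"name": "apply_moves", "arguments": {"moves": [[[0,0,0],[-1,-2.5,0],1],[[0,0,0],[-3,-7,0],1],[[0,0,0],[-5,-11,0],1],[[0,0,0],[-7,-15,0],1],[[0,0,0],[-9,-19,0],1],[[0,0,0],[-11,-23,0],1],[[0,0,0],[-13,-27,0],1],[[0,0,0],[-13.4,-28.5,0],1],[[0,0,0],[-13.4,-28.5,3],1],[[0,0,0],[-13.4,-28.5,7],1],[[0,0,0],[-13.4,-28.5,11],1],[[0,0,0],[-13.4,-28.5,13.5],1],[[0,0,0],[-13.4,-28.5,14.6],1],[[0,0,0],[-13.4,-28.5,15],1],[[0,0,0],[-13.4,-28.5,15.1],1],[[0,0,0],[-13.4,-28.5,15.1],1]]}}

```text
time: 20.4
tool_pos: [0.6152, -0.2967, 0.1046]
tool_rot: [-0.0, -0.0, 1.0, 0.0]
contact_force: [-1.5, 0.8, 5.1]
gripper_width: 0.296
grasp_force: 59.9
```

Emit:
{"name": "apply_moves", "arguments": {"moves": [[[0,0,0],[0,0,0],0.3],[[0,0,0],[0,0,0],0.2],[[0,0,0],[0,0,0],0.1],[[0,0,0],[0,0,0],0],[[0,0,0],[0,0,-1],0],[[0,0,0],[0,0,-4],0],[[0,0,0],[0,0,-8],0],[[0,0,0],[0,0,-13],0],[[0,0,0],[0,0,-15],0]]}}

```text
time: 21.3
tool_pos: [0.617, -0.2985, 0.2611]
tool_rot: [0.004, -0.0, 1.0, -0.003]
contact_force: [0.1, -0.7, 0.9]
gripper_width: 0.502
grasp_force: 0.0
```

```bash
python3 -c "
from h import *
p=manip.grab_frame('side');q=manip.grab_frame('top')
for d in manip.spot_point(p,'dog_a'): print(d['score'],w(p,d['location']))
for d in manip.spot_point(p,'tray'): print(d['score'],w(p,d['location']))
roller(p);roller(q);roller(manip.grab_frame('top'))
plan((.388,-.318,.16,-1.5708+.015))
save(p,'s4.png')
"
```

```text
0.94 [ 0.6151 -0.3936  0.0521]
0.79 [ 0.6517 -0.1608  0.0432]
0.74 [ 0.5599 -0.3474  0.0527]
0.59 [ 0.612  -0.2944  0.0538]
0.58 [ 0.4409 -0.1613  0.0447]
0.46 [0.6333 0.1415 0.0484]
0.17 [ 0.3877 -0.3154  0.0149]
0.57 [ 0.5902 -0.3452 -0.0005]
0.3 [ 0.3871 -0.3148  0.0142]
 mask 0.96 1453 rectc (384.742431640625, -313.92803955078125) (52.02995300292969, 171.4749298095703) yaw -0.011949950315113202
 mask 0.56 399 rectc (519.7661743164062, 312.476806640625) (50.50446701049805, 164.2355194091797) yaw -0.017400671566473153
 mask 0.25 694 rectc (657.4866943359375, -368.546875) (150.10755920410156, 36.969566345214844) yaw -1.0580225936679861
 spot 0.95 [ 0.3844 -0.3171  0.0128]
 mask 0.84 603 rectc (521.856689453125, 320.6991882324219) (40.086795806884766, 165.8417205810547) yaw 0.026440574179783842
 spot 0.62 [0.5246 0.3138 0.0198]
 mask 0.69 611 rectc (520.4329833984375, 322.12908935546875) (42.98834991455078, 168.72157287597656) yaw 0.032583232387322976
 mask 0.39 67 rectc (384.0710144042969, -374.77691650390625) (18.949684143066406, 31.35764503479004) yaw 0.8458041289027788
 spot 0.69 [0.5282 0.3157 0.024 ]
t 21.85 pos [ 0.6148 -0.2971  0.2518] yaw 0.00022312369419281517 F [ 0.4166 -0.0332  0.3839] w 0.5 g 0.0 j [-0.559   0.1857  1.4628 -0.      1.4954 -2.1301]
  turn [-0.001 -0.003  1.556] shift cm [22.66 -2.1   9.22]
```

View pics/s4.png

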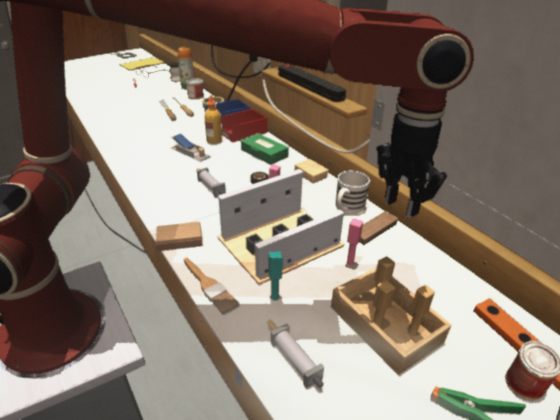

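All three dogs stand in the tray, at pixels (385,275), (385,295) and (423,310). Next I fetch the right roller.

Emit:
{"name": "apply_moves", "arguments": {"moves": [[[0,0,1.556],[22.7,-2.1,0],-0.4],[[0,0,1.556],[22.7,-2.1,0],-0.4],[[0,0,1.556],[22.7,-2.1,0],-0.4],[[0,0,1.556],[22.7,-2.1,0],-0.4],[[0,0,1.556],[22.7,-2.1,0],-0.4],[[0,0,1.556],[22.7,-2.1,5],-0.4],[[0,0,1.556],[22.7,-2.1,10],-0.4],[[0,0,1.556],[22.7,-2.1,10],-0.4],[[0,0,1.556],[22.7,-2.1,10],-0.4],[[0,0,1.556],[22.7,-2.1,10],-0.4],[[0,0,1.556],[22.7,-2.1,10],-0.4],[[0,0,1.556],[22.7,-2.1,10],-0.4],[[0,0,1.556],[22.7,-2.1,10],-0.4],[[0,0,1.556],[22.7,-2.1,10],-0.4]]}}

```text
time: 23.25
tool_pos: [0.3882, -0.3183, 0.1532]
tool_rot: [-0.0, 0.701, 0.713, 0.0]
contact_force: [-0.1, -0.4, -0.2]
gripper_width: 0.7
grasp_force: 0.0
```

```bash
python3 -c "
from h import *
plan((.388,-.318,.022,-1.5708+.012))
p=manip.grab_frame('side');roller(p)
"
```

```text
t 23.25 pos [ 0.3882 -0.3183  0.1532] yaw -1.5549157614620308 F [-0.1131 -0.3718 -0.2162] w 0.7 g 0.0 j [-0.8352 -0.1675  1.9867 -0.      1.3226 -0.8511]
  turn [-0.    -0.     0.004] shift cm [ 0.03 -0.01 13.12]
 mask 0.66 312 rectc (517.6866455078125, 302.52783203125) (55.09138107299805, 153.0015411376953) yaw 0.0974782915350952
 mask 0.62 1307 rectc (383.3609619140625, -314.75994873046875) (166.784423828125, 50.732669830322266) yaw 2.3538759408759642e-05
 spot 0.82 [ 0.3876 -0.319   0.0168]
 spot 0.53 [0.5228 0.3141 0.0169]
```

Emit:
{"name": "apply_moves", "arguments": {"moves": [[[0,0,0],[0,0,5],-0.4],[[0,0,0],[0,0,9],-0.4],[[0,0,0],[0,0,12],-0.4],[[0,0,0],[0,0,13.1],-0.4],[[0,0,0],[0,0,13.1],-0.4],[[0,0,0],[0,0,13.1],1],[[0,0,0],[0,0,13.1],1],[[0,0,0],[0,0,13.1],1],[[0,0,0],[0,0,13.1],1],[[0,0,0],[0,0,13.1],1],[[0,0,0],[0,0,13.1],1],[[0,0,0],[0,0,12.5],1],[[0,0,0],[0,0,10.5],1],[[0,0,0],[0,0,7],1],[[0,0,0],[0,0,3],1],[[0,0,0],[0,0,-1],1],[[0,0,0],[0,0,-4],1],[[0,0,0],[0,0,-5],1],[[0,0,0],[0,0,-5],1]]}}

```text
time: 25.3
tool_pos: [0.3886, -0.3188, 0.2047]
tool_rot: [0.002, 0.702, 0.712, -0.0]
contact_force: [0.4, -1.0, -2.5]
gripper_width: 0.351
grasp_force: 59.7
```

```bash
python3 -c "
from h import *
Y=-1.5708+.012
plan((.481,-.046,.203,Y))
p=manip.grab_frame('side');q=manip.grab_frame('top')
for a in(p,q):
  for d in manip.spot_point(a,'roller_a'):print(d['score'],w(a,d['location']))
"
```

```text
t 25.3 pos [ 0.3886 -0.3188  0.2047] yaw -1.555735482981856 F [ 0.3934 -0.9513 -2.5219] w 0.351 g 59.7 j [-0.8352 -0.2173  1.9405  0.      1.4153 -0.8503]
  turn [0.002 0.002 0.003] shift cm [27.14  9.65  0.13]
0.72 [ 0.3876 -0.3141  0.1962]
0.66 [0.5224 0.3139 0.0146]
0.96 [0.528  0.312  0.0237]
0.61 [ 0.3856 -0.3181  0.194 ]
```

Emit:
{"name": "apply_moves", "arguments": {"moves": [[[0,0,0.003],[2,1,0],1],[[0,0,0.003],[6,2,0],1],[[0,0,0.003],[10,3.5,0],1],[[0,0,0.003],[14,5,0],1],[[0,0,0.003],[18,6.5,0],1],[[0,0,0.003],[22,8,0],1],[[0,0,0.003],[25.5,9,0],1],[[0,0,0.003],[27.1,9.6,0],1],[[0,0,0.003],[27.1,9.6,1],1],[[0,0,0.003],[27.1,9.6,3],1],[[0,0,0.003],[27.1,9.6,5],1],[[0,0,0.003],[27.1,9.6,6],1],[[0,0,0.003],[27.1,9.6,6],1],[[0,0,0.003],[27.1,9.6,6],1]]}}

```text
time: 26.9
tool_pos: [0.4799, -0.0465, 0.1431]
tool_rot: [-0.0, 0.703, 0.711, -0.0]
contact_force: [0.5, -0.1, -1.5]
gripper_width: 0.354
grasp_force: 59.8
```

```bash
python3 -c "
from h import *
Y=-1.5708+.012
plan((.481,-.046,.126,Y),(.4805,-.005,.126,Y))
p=manip.grab_frame('side');q=manip.grab_frame('top')
for a in(p,q):
  for d in manip.spot_point(a,'roller_a'):print(d['score'],w(a,d['location']))
a=cv2.resize(p['image'][120:270,190:350,::-1],None,fx=5,fy=4);cv2.imwrite('pics/c5.png',a)
"
```

```text
t 26.9 pos [ 0.4799 -0.0465  0.1431] yaw -1.5595404870387752 F [ 0.5011 -0.0606 -1.5066] w 0.354 g 59.8 j [-0.2509 -0.2079  2.0393 -0.0002  1.3108 -0.2621]
  turn [-0.001 -0.    -0.001] shift cm [0.04 0.11 1.71]
  turn [-0.001 -0.    -0.001] shift cm [4.14 0.1  1.71]
0.85 [ 0.4824 -0.0447  0.134 ]
0.8 [0.5215 0.3104 0.0139]
0.68 [0.5274 0.3154 0.0203]
```

View pics/c5.png

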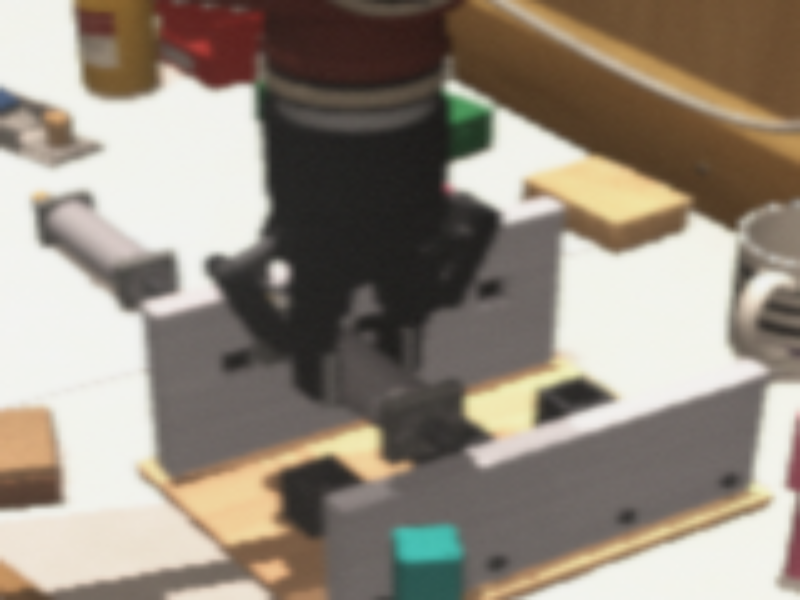

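The roller is level above bay 1 with its stub over the low plate. I lower it and press it against the high plate.

Emit:
{"name": "apply_moves", "arguments": {"moves": [[[0,0,0],[0,0.05,0.8],1],[[0,0,0],[0,0.05,1.5],1],[[0,0,0],[0,0.05,1.7],1],[[0,0,0],[0,0.05,1.7],1]]}}

```text
time: 27.5
tool_pos: [0.48, -0.0458, 0.1253]
tool_rot: [-0.001, 0.703, 0.711, -0.0]
contact_force: [0.3, 0.4, -2.2]
gripper_width: 0.357
grasp_force: 59.8
```

Emit:
{"name": "apply_moves", "arguments": {"moves": [[[0,0,0],[0.5,0,0],1],[[0,0,0],[1,0,0],1],[[0,0,0],[1.5,0,0],1],[[0,0,0],[2,0,0],1],[[0,0,0],[2.5,0,0],1],[[0,0,0],[3,0,0],1],[[0,0,0],[3,0,0],1],[[0,0,0],[3,0,0],1]]}}

```text
time: 28.3
tool_pos: [0.4805, -0.0162, 0.1265]
tool_rot: [0.001, 0.703, 0.711, -0.0]
contact_force: [0.8, -4.3, -2.7]
gripper_width: 0.351
grasp_force: 59.8
```

Emit:
{"name": "apply_moves", "arguments": {"moves": [[[0,0,0],[0.4,0,0],1],[[0,0,0],[0.8,0,0],1],[[0,0,0],[1.1,0,0],1],[[0,0,0],[1.1,0,0],1],[[0,0,0],[1.1,0,0],1]]}}

```text
time: 28.8
tool_pos: [0.4804, -0.0058, 0.1266]
tool_rot: [0.001, 0.703, 0.711, -0.0]
contact_force: [1.3, -6.9, -3.4]
gripper_width: 0.351
grasp_force: 59.8
```

```bash
python3 -c "
from h import *
Y=-1.5708+.012
plan((.4805,-.0055,.080,Y))
p=manip.grab_frame('side');q=manip.grab_frame('top')
for a in(p,q):
  for d in manip.spot_point(a,'roller_a'):print(d['score'],w(a,d['location']))
a=cv2.resize(p['image'][150:270,200:350,::-1],None,fx=5,fy=5);cv2.imwrite('pics/c6.png',a)
"
```

```text
t 28.8 pos [ 0.4804 -0.0058  0.1266] yaw -1.5590577953703646 F [ 1.2627 -6.9404 -3.392 ] w 0.351 g 59.8 j [-0.1662 -0.1934  2.0565 -0.0019  1.2775 -0.1774]
  turn [ 0.001  0.002 -0.   ] shift cm [0.04 0.01 4.66]
0.98 [0.4802 0.0011 0.1177]
0.59 [0.5226 0.314  0.0129]
0.63 [0.5265 0.3098 0.0223]
```

View pics/c6.png

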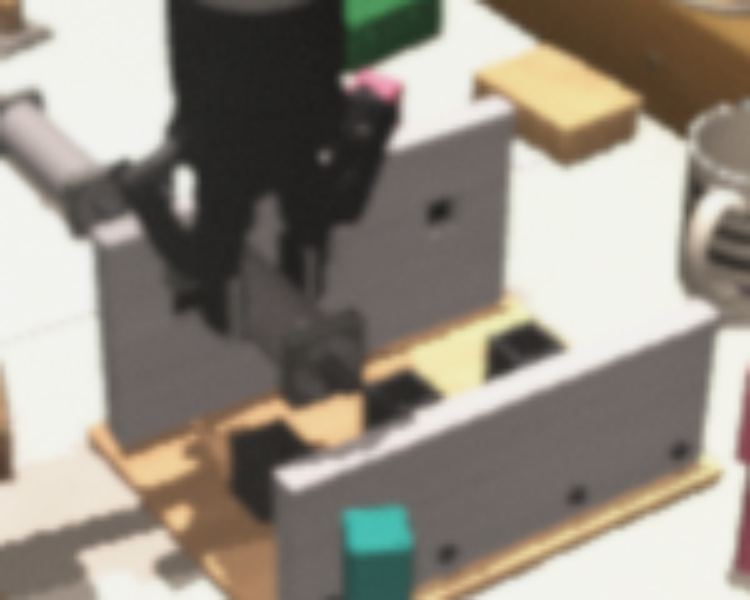

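The press force is about 6.9 N, so the plunger is roughly 29–31 mm in. I lower the roller between the plates in stages.

Emit:
{"name": "apply_moves", "arguments": {"moves": [[[0,0,0],[0,0,0.5],1],[[0,0,0],[0,0,1],1],[[0,0,0],[0,0,1.5],1],[[0,0,0],[0,0,2],1],[[0,0,0],[0,0,2.4],1],[[0,0,0],[0,0,2.4],1]]}}

```text
time: 29.6
tool_pos: [0.4808, -0.0059, 0.1027]
tool_rot: [0.001, 0.703, 0.711, -0.0]
contact_force: [1.3, -6.7, -1.5]
gripper_width: 0.353
grasp_force: 60.1
```

Emit:
{"name": "apply_moves", "arguments": {"moves": [[[0,0,0],[0,0,0.5],1],[[0,0,0],[0,0,1],1],[[0,0,0],[0,0,1.5],1],[[0,0,0],[0,0,2],1],[[0,0,0],[0,0,2.1],1],[[0,0,0],[0,0,2.1],1]]}}

```text
time: 30.2
tool_pos: [0.4801, -0.005, 0.081]
tool_rot: [-0.0, 0.703, 0.711, -0.0]
contact_force: [1.5, -4.5, -1.1]
gripper_width: 0.353
grasp_force: 60.0
```

```bash
python3 -c "
from h import *
Y=-1.5708+.012
plan((.4805,-.0175,.080,Y))
p=manip.grab_frame('side')
for a in(p,):
  for d in manip.spot_point(a,'roller_a'):print(d['score'],w(a,d['location']))
"
```

```text
t 30.2 pos [ 0.4801 -0.005   0.081 ] yaw -1.5588376961092691 F [ 1.4814 -4.5144 -1.1285] w 0.353 g 60.0 j [-0.1656 -0.1298  2.0847 -0.0001  1.187  -0.1775]
  turn [-0.  0. -0.] shift cm [-1.25  0.03  0.1 ]
0.91 [ 0.4809 -0.0033  0.0689]
0.89 [0.5221 0.3099 0.0176]
```

The force fell to 4.5 N, so the plunger has popped into the high cup. I move back to bring the stub into the low cup.

Emit:
{"name": "apply_moves", "arguments": {"moves": [[[0,0,0],[0,0,-0.1],1],[[0,0,0],[-0.3,0,-0.1],1],[[0,0,0],[-0.6,0,-0.1],1],[[0,0,0],[-0.9,0,-0.1],1],[[0,0,0],[-1.2,0,-0.1],1],[[0,0,0],[-1.2,0,-0.1],1],[[0,0,0],[-1.2,0,-0.1],1]]}}

```text
time: 31.0
tool_pos: [0.48, -0.0169, 0.0821]
tool_rot: [-0.0, 0.703, 0.711, -0.0]
contact_force: [-0.2, -1.6, -3.7]
gripper_width: 0.351
grasp_force: 59.8
```

```bash
python3 -c "
from h import *
plan()
p=manip.grab_frame('side')
for a in(p,):
  for d in manip.spot_point(a,'roller_a'):print(d['score'],w(a,d['location']))
a=cv2.resize(p['image'][150:270,200:350,::-1],None,fx=5,fy=5);cv2.imwrite('pics/c7.png',a)
"
```

```text
t 31.0 pos [ 0.48   -0.0169  0.0821] yaw -1.5589798751668942 F [-0.1574 -1.6023 -3.6812] w 0.351 g 59.8 j [-0.1905 -0.1306  2.0834  0.0003  1.1895 -0.2024]
0.83 [ 0.4813 -0.013   0.0727]
0.74 [0.5205 0.3145 0.0162]
0.28 [ 0.5915 -0.3451  0.0001]
```

View pics/c7.png

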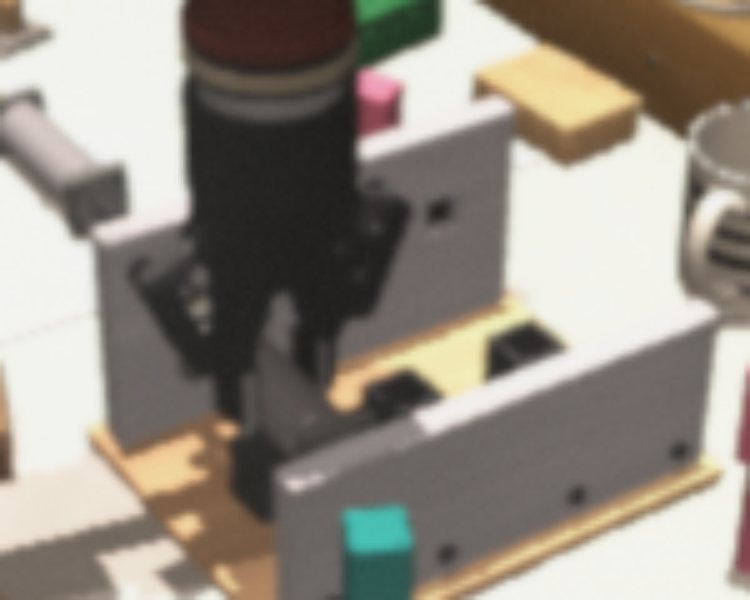

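Fy of -1.6 N corresponds to about 5 mm of press, which is the seated value. I release and rise.

Emit:
{"name": "apply_moves", "arguments": {"moves": [[[0,0,0],[0,0,0.2],1],[[0,0,0],[0,0,0.2],1],[[0,0,0],[0,0,0.2],0.2],[[0,0,0],[0,0,0.2],0],[[0,0,0],[0,0,0.2],-0.2],[[0,0,0],[0,0,0.2],-0.2],[[0,0,0],[0,0,-1],-0.2],[[0,0,0],[0,0,-5],-0.2],[[0,0,0],[0,0,-10],-0.2],[[0,0,0],[0,0,-14],-0.3],[[0,0,0],[0,0,-15],-0.4]]}}

```text
time: 32.2
tool_pos: [0.483, -0.0174, 0.2397]
tool_rot: [0.005, 0.703, 0.711, 0.003]
contact_force: [0.4, -0.6, 0.3]
gripper_width: 0.702
grasp_force: 0.0
```

```bash
python3 -c "
from h import *
p=manip.grab_frame('side');q=manip.grab_frame('top')
roller(p);roller(q)
plan((.524,.314,.155,-1.5708+.025))
a=cv2.resize(p['image'][150:270,200:350,::-1],None,fx=5,fy=5);cv2.imwrite('pics/c8.png',a)
"
```

```text
mask 0.78 434 rectc (517.5750732421875, 311.94146728515625) (56.978458404541016, 179.24526977539062) yaw -0.03950104081074403
 spot 0.92 [ 0.4817 -0.0108  0.0721]
 spot 0.76 [0.5234 0.3134 0.0164]
 mask 0.87 548 rectc (521.8471069335938, 322.1223449707031) (34.47093200683594, 163.00753784179688) yaw 0.008490051356517613
 spot 0.86 [0.527  0.3152 0.024 ]
t 32.5 pos [ 0.4791 -0.0167  0.2298] yaw -1.5588346301435902 F [-0.0029  0.09   -0.1814] w 0.702 g 0.0 j [-0.1904 -0.293   1.9601  0.      1.4787 -0.2023]
  turn [-0.004 -0.001 -0.013] shift cm [33.01  4.92  7.49]
```

View pics/c8.png

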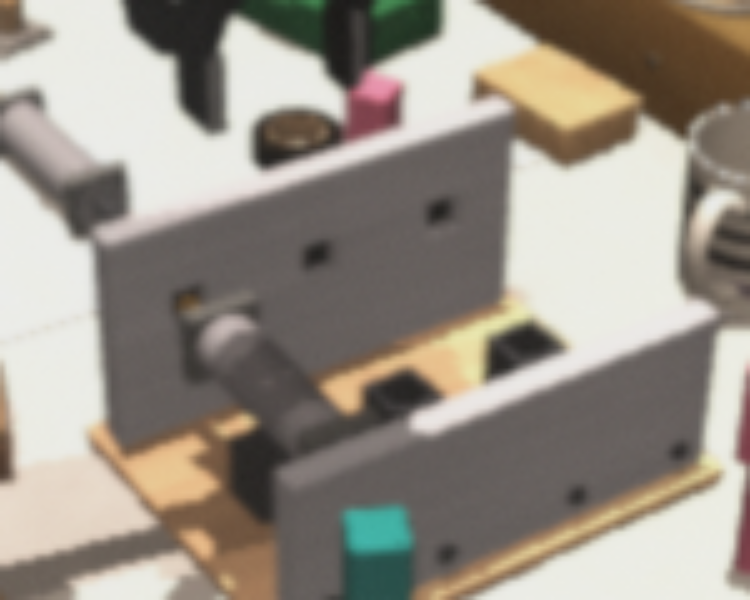

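The roller is seated in bay 1, with brass visible in the cup at crop pixel (190,300). Now the left roller.

Emit:
{"name": "apply_moves", "arguments": {"moves": [[[0,0,-0.005],[5,1,0],-0.4],[[0,0,-0.005],[10,2,0],-0.4],[[0,0,-0.005],[15,3,0],-0.4],[[0,0,-0.005],[20,4,0],-0.4],[[0,0,-0.005],[25,4.9,0],-0.4],[[0,0,-0.005],[30,4.9,2],-0.4],[[0,0,-0.005],[33,4.9,5],-0.4],[[0,0,-0.005],[33,4.9,9],-0.4],[[0,0,-0.005],[33,4.9,9],-0.4],[[0,0,-0.005],[33,4.9,9],-0.4],[[0,0,-0.005],[33,4.9,9],-0.4]]}}

```text
time: 33.6
tool_pos: [0.5264, 0.3133, 0.1442]
tool_rot: [0.0, 0.701, 0.713, 0.001]
contact_force: [0.3, 0.3, 0.6]
gripper_width: 0.7
grasp_force: 0.0
```

```bash
python3 -c "
from h import *
p=manip.grab_frame('side')
roller(p)
plan((.524,.314,.022,-1.5708+.015))
"
```

```text
mask 0.7 440 rectc (680.6939697265625, -241.62246704101562) (95.23326110839844, 41.620567321777344) yaw -0.9847296736748241
 mask 0.69 596 rectc (512.8255615234375, 66.15859985351562) (63.66509246826172, 147.17405700683594) yaw 0.004277137290805491
 mask 0.55 415 rectc (519.97900390625, 314.342041015625) (56.63992691040039, 174.5360565185547) yaw -0.026688077691467384
 spot 0.97 [ 0.4818 -0.016   0.0717]
 spot 0.64 [0.5243 0.3146 0.0158]
t 33.75 pos [0.5267 0.3134 0.1449] yaw -1.554960291940117 F [ 0.5086 -0.2465  1.1582] w 0.698 g 0.0 j [0.4154 0.1056 1.7346 0.     1.2973 0.3996]
  turn [ 0.004 -0.002  0.001] shift cm [ 0.04 -0.32 12.29]
```

Emit:
{"name": "apply_moves", "arguments": {"moves": [[[0,0,0],[0,-0.2,5],-0.4],[[0,0,0],[0,-0.2,9],-0.4],[[0,0,0],[0,-0.2,11.5],-0.4],[[0,0,0],[0,-0.2,12.2],-0.4],[[0,0,0],[0,-0.2,12.2],-0.4],[[0,0,0],[0,-0.2,12.2],-0.4]]}}

```text
time: 34.35
tool_pos: [0.5251, 0.3142, 0.0228]
tool_rot: [0.001, 0.701, 0.713, 0.002]
contact_force: [0.2, -0.3, 0.1]
gripper_width: 0.701
grasp_force: 0.0
```

Emit:
{"name": "apply_moves", "arguments": {"moves": [[[0,0,0],[0,0,0],1],[[0,0,0],[0,0,0],1],[[0,0,0],[0,0,0],1],[[0,0,0],[0,0,0],1],[[0,0,0],[0,0,0],1],[[0,0,0],[0,0,0],1]]}}

```text
time: 34.95
tool_pos: [0.5246, 0.3142, 0.0226]
tool_rot: [0.001, 0.701, 0.713, 0.001]
contact_force: [-1.4, -0.7, 7.2]
gripper_width: 0.353
grasp_force: 59.9
```

Emit:
{"name": "apply_moves", "arguments": {"moves": [[[0,0,0],[0,0,-0.5],1],[[0,0,0],[0,0,-2.5],1],[[0,0,0],[0,0,-6],1],[[0,0,0],[0,0,-10],1],[[0,0,0],[0,0,-14],1],[[0,0,0],[0,0,-17],1],[[0,0,0],[0,0,-18],1],[[0,0,0],[0,0,-18],1]]}}

```text
time: 35.75
tool_pos: [0.5238, 0.3138, 0.2016]
tool_rot: [0.001, 0.701, 0.713, 0.001]
contact_force: [0.7, -0.0, -4.0]
gripper_width: 0.352
grasp_force: 60.1
```

```bash
python3 -c "
from h import *
p=manip.grab_frame('side');q=manip.grab_frame('top')
for a in(p,q):
  for d in manip.spot_point(a,'roller_a'):print(d['score'],w(a,d['location']))
plan((.631,-.046,.203,-1.5588))
"
```

```text
0.81 [ 0.4817 -0.013   0.0685]
0.63 [0.5225 0.3127 0.1964]
0.81 [ 0.4795 -0.0198  0.0762]
0.72 [0.5267 0.3136 0.1985]
0.71 [ 0.5674 -0.3473  0.0539]
t 35.95 pos [0.5218 0.3129 0.1969] yaw -1.5538209218413543 F [-0.002  -0.7976 -3.5246] w 0.35 g 60.1 j [0.4179 0.0535 1.6991 0.     1.3944 0.4009]
  turn [-0.005  0.002  0.005] shift cm [-36.07  10.3   -0.59]
```

Emit:
{"name": "apply_moves", "arguments": {"moves": [[[0,0,0.005],[-2,0.5,-0.5],1],[[0,0,0.005],[-6,1.7,-0.5],1],[[0,0,0.005],[-10,2.9,-0.5],1],[[0,0,0.005],[-14,4,-0.5],1],[[0,0,0.005],[-18,5.1,-0.5],1],[[0,0,0.005],[-22,6.3,-0.5],1],[[0,0,0.005],[-26,7.4,-0.5],1],[[0,0,0.005],[-30,8.6,-0.5],1],[[0,0,0.005],[-34,9.8,-0.5],1],[[0,0,0.005],[-36.1,10.3,-0.5],1],[[0,0,0.005],[-36.1,10.3,1],1],[[0,0,0.005],[-36.1,10.3,3],1],[[0,0,0.005],[-36.1,10.3,5],1],[[0,0,0.005],[-36.1,10.3,5],1],[[0,0,0.005],[-36.1,10.3,5],1],[[0,0,0.005],[-36.1,10.3,5],1]]}}

```text
time: 37.55
tool_pos: [0.6329, -0.0453, 0.151]
tool_rot: [0.0, 0.703, 0.712, 0.0]
contact_force: [0.1, -0.4, -3.0]
gripper_width: 0.351
grasp_force: 60.0
```

```bash
python3 -c "
from h import *
plan((.631,-.046,.126,-1.5588))
p=manip.grab_frame('side');q=manip.grab_frame('top')
for a in(p,q):
  for d in manip.spot_point(a,'roller_a'):print(d['score'],w(a,d['location']))
plan((.631,-.046,.126,-1.5588))
"
```

```text
t 37.55 pos [ 0.6329 -0.0453  0.151 ] yaw -1.5582606956294835 F [ 0.0501 -0.407  -2.9681] w 0.351 g 60.0 j [-0.1886  0.1498  1.6754  0.0001  1.3153 -0.2012]
  turn [0.001 0.    0.001] shift cm [-0.07 -0.19  2.5 ]
0.96 [ 0.482  -0.0131  0.0711]
0.93 [ 0.6326 -0.0442  0.1403]
0.55 [ 0.5556 -0.0127  0.0013]
0.71 [ 0.6354 -0.0455  0.1502]
t 37.75 pos [ 0.6331 -0.0456  0.1516] yaw -1.558557689144385 F [ 0.2871 -0.7834 -3.5604] w 0.353 g 60.0 j [-0.1891  0.1492  1.675  -0.      1.3153 -0.2013]
  turn [0.002 0.    0.   ] shift cm [-0.04 -0.21  2.56]
```

Emit:
{"name": "apply_moves", "arguments": {"moves": [[[0,0,0],[0,-0.2,1],1],[[0,0,0],[0,-0.2,2],1],[[0,0,0],[0,-0.2,2.5],1],[[0,0,0],[0,-0.2,2.5],1],[[0,0,0],[0,-0.2,2.5],1]]}}

```text
time: 38.25
tool_pos: [0.6303, -0.0457, 0.1248]
tool_rot: [-0.0, 0.703, 0.711, -0.0]
contact_force: [0.4, -0.7, -3.4]
gripper_width: 0.351
grasp_force: 60.0
```

Emit:
{"name": "apply_moves", "arguments": {"moves": [[[0,0,0],[0.5,0,0],1],[[0,0,0],[1,0,0],1],[[0,0,0],[1.5,0,0],1],[[0,0,0],[2,0,0],1],[[0,0,0],[2.5,0,0],1],[[0,0,0],[3,0,0],1],[[0,0,0],[3,0,0],1],[[0,0,0],[3,0,0],1]]}}

```text
time: 39.05
tool_pos: [0.6303, -0.016, 0.1255]
tool_rot: [0.0, 0.703, 0.711, -0.0]
contact_force: [0.0, -4.0, -3.4]
gripper_width: 0.353
grasp_force: 60.0
```

```bash
python3 -c "
from h import *
plan((.6305,-.0045,.126,-1.5588))
"
```

```text
t 39.05 pos [ 0.6303 -0.016   0.1255] yaw -1.5587108580508946 F [ 0.0381 -4.0146 -3.4009] w 0.353 g 60.0 j [-0.143   0.1673  1.7014 -0.0008  1.2724 -0.1548]
  turn [0.    0.001 0.   ] shift cm [ 1.15  0.04 -0.05]
```

Emit:
{"name": "apply_moves", "arguments": {"moves": [[[0,0,0],[0.4,0,0],1],[[0,0,0],[0.8,0,0],1],[[0,0,0],[1.2,0,0],1],[[0,0,0],[1.2,0,0],1],[[0,0,0],[1.2,0,0],1]]}}

```text
time: 39.55
tool_pos: [0.6301, -0.0042, 0.1255]
tool_rot: [0.001, 0.703, 0.711, -0.0]
contact_force: [0.8, -5.6, -3.4]
gripper_width: 0.351
grasp_force: 60.0
```

Emit:
{"name": "apply_moves", "arguments": {"moves": [[[0,0,0],[0,0,0.5],1],[[0,0,0],[0,0,1],1],[[0,0,0],[0,0,1.5],1],[[0,0,0],[0,0,2],1],[[0,0,0],[0,0,2.3],1],[[0,0,0],[0,0,2.3],1]]}}

```text
time: 40.15
tool_pos: [0.6304, -0.0043, 0.1027]
tool_rot: [0.001, 0.703, 0.711, 0.0]
contact_force: [1.1, -6.3, -1.5]
gripper_width: 0.355
grasp_force: 60.4
```

```bash
python3 -c "
from h import *
plan((.6305,-.0045,.0815,-1.5588))
p=manip.grab_frame('side')
for d in manip.spot_point(p,'roller_a'):print(d['score'],w(p,d['location']))
"
```

```text
t 40.15 pos [ 0.6304 -0.0043  0.1027] yaw -1.5592730746314545 F [ 1.1327 -6.2953 -1.5073] w 0.355 g 60.4 j [-0.1244  0.1922  1.7144 -0.001   1.2337 -0.1356]
  turn [ 0.001  0.001 -0.   ] shift cm [-0.02  0.01  2.12]
0.97 [ 0.6286 -0.0061  0.0962]
0.7 [ 0.4791 -0.0149  0.0736]
```

Emit:
{"name": "apply_moves", "arguments": {"moves": [[[0,0,0],[0,0,0.5],1],[[0,0,0],[0,0,1],1],[[0,0,0],[0,0,1.5],1],[[0,0,0],[0,0,2],1],[[0,0,0],[0,0,2.1],1],[[0,0,0],[0,0,2.1],1]]}}

```text
time: 40.85
tool_pos: [0.6297, -0.0036, 0.0808]
tool_rot: [-0.0, 0.703, 0.711, -0.0]
contact_force: [0.6, -4.4, -2.0]
gripper_width: 0.355
grasp_force: 60.3
```

```bash
python3 -c "
from h import *
plan((.6305,-.0155,.0825,-1.5588))
"
```

```text
t 40.85 pos [ 0.6297 -0.0036  0.0808] yaw -1.5588267841884225 F [ 0.5741 -4.4007 -1.9888] w 0.355 g 60.3 j [-0.1238  0.218   1.7252 -0.0001  1.1991 -0.1358]
  turn [-0.001  0.    -0.   ] shift cm [-1.19  0.07 -0.17]
```

Emit:
{"name": "apply_moves", "arguments": {"moves": [[[0,0,0],[0,0,-0.1],1],[[0,0,0],[-0.3,0,-0.1],1],[[0,0,0],[-0.6,0,-0.1],1],[[0,0,0],[-0.9,0,-0.1],1],[[0,0,0],[-1.2,0,-0.1],1],[[0,0,0],[-1.2,0,-0.1],1],[[0,0,0],[-1.2,0,-0.1],1]]}}

```text
time: 41.55
tool_pos: [0.6299, -0.0155, 0.0822]
tool_rot: [-0.0, 0.703, 0.711, -0.0]
contact_force: [0.5, -0.8, -4.5]
gripper_width: 0.356
grasp_force: 60.1
```

```bash
python3 -c "
from h import *
plan((.6305,-.0155,.0825,-1.5588))
p=manip.grab_frame('side')
for d in manip.spot_point(p,'roller_a'):print(d['score'],w(p,d['location']))
"
```

```text
t 41.55 pos [ 0.6299 -0.0155  0.0822] yaw -1.5588632871881882 F [ 0.4583 -0.7875 -4.5378] w 0.356 g 60.1 j [-0.1428  0.2169  1.7238  0.0003  1.2014 -0.1549]
  turn [-0.001 -0.    -0.   ] shift cm [ 0.    0.06 -0.03]
0.66 [ 0.4814 -0.0151  0.0705]
0.55 [ 0.631  -0.0175  0.0772]
0.47 [ 0.557  -0.0843  0.0999]
```

The force pattern matches the first roller, so this one is seated too. I release and rise.

Emit:
{"name": "apply_moves", "arguments": {"moves": [[[0,0,0],[0,0,0.2],1],[[0,0,0],[0,0,0.2],1],[[0,0,0],[0,0,0.2],0.2],[[0,0,0],[0,0,0.2],0],[[0,0,0],[0,0,0.2],-0.2],[[0,0,0],[0,0,0.2],-0.2],[[0,0,0],[0,0,-1],-0.2],[[0,0,0],[0,0,-5],-0.2],[[0,0,0],[0,0,-10],-0.2],[[0,0,0],[0,0,-15],-0.2],[[0,0,0],[0,0,-20],-0.2],[[0,0,0],[0,0,-20],-0.2]]}}

```text
time: 42.85
tool_pos: [0.6338, -0.0161, 0.2946]
tool_rot: [0.007, 0.703, 0.711, 0.006]
contact_force: [0.5, 0.1, 0.6]
gripper_width: 0.598
grasp_force: 0.0
```

```bash
python3 -c "
from h import *
p=manip.grab_frame('side');q=manip.grab_frame('top')
for a in(p,q):
  for l in('roller_a','dog_a','tray','tape_roll'):
    for d in manip.spot_point(a,l):
      if d['score']>.4: print(l,round(d['score'],2),w(a,d['location']))
a=cv2.resize(p['image'][150:350,200:450,::-1],None,fx=3.2,fy=3);cv2.imwrite('pics/c9.png',a)
"
```

```text
roller_a 0.78 [ 0.4792 -0.0141  0.0722]
roller_a 0.74 [ 0.6295 -0.0164  0.0718]
dog_a 0.96 [ 0.616  -0.3928  0.0532]
dog_a 0.87 [ 0.5601 -0.3477  0.0508]
dog_a 0.86 [ 0.6133 -0.296   0.0565]
dog_a 0.73 [ 0.6514 -0.1582  0.0454]
dog_a 0.65 [ 0.4436 -0.1667  0.0436]
dog_a 0.61 [0.6323 0.1418 0.0437]
tray 0.92 [ 0.5891 -0.3444  0.003 ]
tape_roll 0.47 [ 0.6577  0.2698 -0.0017]
roller_a 0.72 [ 0.633  -0.0155  0.079 ]
dog_a 0.67 [ 0.6498 -0.1649  0.0509]
dog_a 0.62 [ 0.445  -0.1664  0.0469]
dog_a 0.53 [ 0.5686 -0.3492  0.056 ]
dog_a 0.51 [ 0.6125 -0.2931  0.0543]
dog_a 0.5 [0.6323 0.142  0.0503]
dog_a 0.49 [ 0.6121 -0.3938  0.0545]
tray 0.88 [ 0.5944 -0.3449  0.002 ]
tape_roll 0.73 [0.6604 0.2721 0.0009]
```

View pics/c9.png

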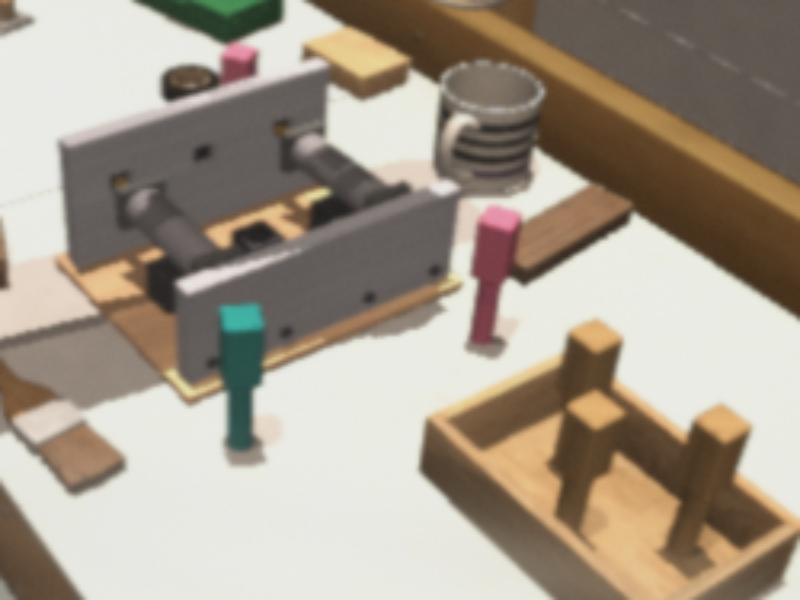

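Both rollers are seated in the end bays, with brass visible in the cups at (122,183) and (282,128). The three dogs stand in the tray and nothing else has moved.

```bash
python3 -c "
from h import *
print(manip.job_done())"
```

```text
the job is handed in; nothing more can be done
None
```

The job is handed in: all three dogs stand in the pine tray, both rollers are seated in bays 1 and 3 with the middle bay empty, and the final camera check showed everything else still in place; the judge's verdict was not reported back.

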